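Sort the pottery stamps by spring

ROBOT

A 6-joint arm with a two-finger parallel gripper is mounted at the origin on the work surface. World frame = base frame: x ahead of the robot, y to its left, z up, the work surface at z = 0. Lengths are in m, angles in rad, forces in N, time in s.
With the tool pointing down it reaches from about 0.35 to 0.975 m from the base axis. Payload 4.9 kg.
Tool frame: the origin (TCP) lies on the centre line of the jaws, within the pads' length; the fingertips stand 8 mm ahead of it and the grasp point (between the pads) lies 11 mm behind it; z points along the fingers, y is the direction in which the jaws open and shut (so a half turn about z gives the same grasp; the last joint's range is limited). The gripper opens to 85 mm and grips with 20 to 120 N. Pads are 22 mm wide; open, the fingers measure 114 mm over their backs; the gripper's body (76 mm by 85 mm) begins 54 mm behind the grasp point. The pads swing forward as they close: fully open they stand 13 mm farther back than shut.
Start: joints at [-1.41, 0.053, 1.613, -0, 1.476, -0.119], TCP at [0.173, -0.601, 0.239] pointing down, gripper open.
Joint ranges: [-3.01, 3.01], [-1.01, 2.22], [0.06, 2.58], [-1.02, 4.17], [0.09, 2.62], [-3.14, 3.14]. Speed limits (rad/s): [2.57, 2.57, 3.14, 3.14, 3.14, 3.14].

INTERFACE

Orientations are given as a unit quaternion [w, x, y, z].
In Python, from plant import manip gives the robot as it stands.
- The arm moves only by the tool step_arm, never from a script. Its argument "deltas" is a list of rows, each a list of 7 numbers: the shift along the tool's x, y, z in m, then the turn, a rotation vector about the tool's x, y, z in rad, then the gripper command: -1 is fully open, 1 is shut, values between are in proportion. In form: [[dx, dy, dz, ax, ay, az, hand], ...]. A call has 1 to 20 rows; each row is the pose to reach, as a shift and turn from the pose commanded when the call began, along the tool's axes at that moment; what a row does not reach only later rows make up. A row lasts 1/10 s, in which the tool goes at most 50 mm and 8.59 degrees, less where a joint would pass 70% of its speed; a pose out of reach is approached as far as the arm can. A call with a gripper value outside its range is refused whole. The fingers move at their own pace and stop on an object; the grip force is fixed at half the most. Time passes only in rows, so rows that repeat a pose let the fingers close. It gives the time, the measured TCP pose, the force and the opening at its end, in the units of the state.
- manip.state(): the state, without advancing time (a new reading comes with each control period).
- manip.grab_frame(name): name is "side" or "top"; returns the picture (384x512x3 uint8, red, green, blue); there is no depth.
- manip.get_calibration(name): a dict with "fov_y" (degrees; the focal length in pixels is half the picture's height over the tangent of half this angle, whatever the lens; pixels are square), "cx", "cy" (the principal point, pixels), "R" (3x3) and "t" (3): a world point X has camera coordinates R X + t. Camera axes: x right, y down, z forward; pixel columns grow to the right and rows downward; lengths in m; the calibration is good to about 2 mm. A picture is of the moment at which its call begins. get_calibration takes no time and is no camera call.
- manip.job_done(): hands the job in, once; it reports no verdict.
The state is a dict: "time": time; "joint_pos": joint angles; "joint_vel": joint speeds; "joint_efforts": joint torques, N m; "tool_pos": TCP position; "tool_rot": TCP orientation; "contact_force": force on the tool from outside, world axes, zero at the start; "ft_torque": the same for the moment, N m; "gripper_width": opening from 0.0 (shut) to 1.0 (fully open).
Only numpy, scipy, OpenCV 4.12 (cv2) and the standard library are available. Lean on these libraries where they do the work, as an engineer would, in place of code of your own. Each camera call takes 0.05 s, during which the arm holds its last target.

TASK

The three spring stamps hanging in the wooden rack look alike but have a soft, a medium and a firm spring. Take them one at a time: press the stamp's foot down on the white test tile until it is pushed in at least halfway to feel its spring, and stand it upright in its tray (soft in blue, medium in yellow, firm in red) before you test the next one; test all three. Leave the bowl, the jar and the brush alone.

Things in the scene. Friction and masses are not known exactly. Their poses are not given: they have to be found in the camera images.
- stamp_1: Spring stamp, upright, round, 120 mm tall, 150 g; all three are alike. Origin: centre of the foot's underside, foot out; z up. Heights in mm: dark foot disc dia 44, 0 to 12; stem; white barrel dia 40, 26 to 70; steel collar disc dia 76, 70 to 76; wooden handle (grip here) dia 26, 76 to 120. Name and look do not tell the spring.
- stamp_2: Spring stamp, same look, sizes and origin as stamp_1. In all three the foot slides up to 12 mm into the barrel against a spring that starts to give at 1.1 N and then takes 0.4 N per mm (soft), 0.9 N per mm (medium) or 1.8 N per mm (firm), one of each. Standing, its own weight pushes the foot in by less than 0.3 mm.
- stamp_3: Spring stamp, same look, sizes and origin as stamp_1, springs as told at stamp_2. At the start all three hang in the rack by their collars, handles up, in any order, origin 35 mm above the table. Name and look do not tell the spring.
- stamp_1_foot (a joint): How far the foot of stamp_1 is pushed in, in m: 0 fully out, 0.012 fully in.
- stamp_2_foot (a joint): How far the foot of stamp_2 is pushed in, in m: 0 fully out, 0.012 fully in.
- stamp_3_foot (a joint): How far the foot of stamp_3 is pushed in, in m: 0 fully out, 0.012 fully in.
- tray_blue: Open square blue tray, fixed, for the soft stamp: 100 x 100 mm outside, walls 5 mm thick and 30 mm high, inner floor 5 mm above its origin. Origin: centre of its underside, on the table; z up, x and y along its sides.
- tray_yellow: Open square yellow tray, fixed, for the medium stamp: 100 x 100 mm outside, walls 5 mm thick and 30 mm high, inner floor 5 mm above its origin. Origin: centre of its underside, on the table; z up, x and y along its sides.
- tray_red: Open square red tray, fixed, for the firm stamp: 100 x 100 mm outside, walls 5 mm thick and 30 mm high, inner floor 5 mm above its origin. Origin: centre of its underside, on the table; z up, x and y along its sides.
- tile: Fixed test tile: a white glazed tile, 100 x 100 mm, on a dark wooden base 110 x 110 mm. Flat top 20 mm above its origin. Origin: centre of the underside, on the table; z up.
- rack: Fixed wooden rack: two flat rails along its y axis, 370 mm long, 18 mm wide, 60 mm apart, top 105 mm above the table, on end blocks. Origin: on the table under its middle; z up. Barrels hang between the rails, collars on top, about 105 mm apart; lift a stamp straight up 75 mm to clear the rails, 140 mm to pass over the others.
- bowl: Terracotta bowl, 130 mm across, 60 mm high, a bystander. Origin: centre of its underside.
- jar: Closed amber glass jar with a black cap, 70 mm across, 90 mm high, a bystander. Origin: centre of its underside.
- brush: Brush, 180 mm long, lying on the table, a bystander. Origin: its middle, on the underside; it lies along its x.

How it is judged:
On the way, in this order (a step that is already met when the one before it is completed fails the run):
1. a first stamp's foot is pressed against the tile with over 2.8 N (contact force between any of stamp_1, stamp_2, stamp_3 and tile above 2.8 N), for 0.2 s.
2. with one stamp standing in its right tray, another is pressed against the tile with over 2.8 N (((((x of stamp_1 in the frame of tray_blue between -0.03 and 0.03 m and y of stamp_1 in the frame of tray_blue between -0.03 and 0.03 m and z of stamp_1 in the frame of tray_blue between 0 and 0.012 m and angle between stamp_1's own z axis and vertical below 0.15 rad and value of joint stamp_1_foot between 0.000135 and 0.0006 m) or (x of stamp_1 in the frame of tray_yellow between -0.03 and 0.03 m and y of stamp_1 in the frame of tray_yellow between -0.03 and 0.03 m and z of stamp_1 in the frame of tray_yellow between 0 and 0.012 m and angle between stamp_1's own z axis and vertical below 0.15 rad and value of joint stamp_1_foot between 6.2e-05 and 0.000135 m) or (x of stamp_1 in the frame of tray_red between -0.03 and 0.03 m and y of stamp_1 in the frame of tray_red between -0.03 and 0.03 m and z of stamp_1 in the frame of tray_red between 0 and 0.012 m and angle between stamp_1's own z axis and vertical below 0.15 rad and value of joint stamp_1_foot between 1e-05 and 6.2e-05 m)) and contact force between any of stamp_2, stamp_3 and tile above 2.8 N) or (((x of stamp_2 in the frame of tray_blue between -0.03 and 0.03 m and y of stamp_2 in the frame of tray_blue between -0.03 and 0.03 m and z of stamp_2 in the frame of tray_blue between 0 and 0.012 m and angle between stamp_2's own z axis and vertical below 0.15 rad and value of joint stamp_2_foot between 0.000135 and 0.0006 m) or (x of stamp_2 in the frame of tray_yellow between -0.03 and 0.03 m and y of stamp_2 in the frame of tray_yellow between -0.03 and 0.03 m and z of stamp_2 in the frame of tray_yellow between 0 and 0.012 m and angle between stamp_2's own z axis and vertical below 0.15 rad and value of joint stamp_2_foot between 6.2e-05 and 0.000135 m) or (x of stamp_2 in the frame of tray_red between -0.03 and 0.03 m and y of stamp_2 in the frame of tray_red between -0.03 and 0.03 m and z of stamp_2 in the frame of tray_red between 0 and 0.012 m and angle between stamp_2's own z axis and vertical below 0.15 rad and value of joint stamp_2_foot between 1e-05 and 6.2e-05 m)) and contact force between any of stamp_1, stamp_3 and tile above 2.8 N) or (((x of stamp_3 in the frame of tray_blue between -0.03 and 0.03 m and y of stamp_3 in the frame of tray_blue between -0.03 and 0.03 m and z of stamp_3 in the frame of tray_blue between 0 and 0.012 m and angle between stamp_3's own z axis and vertical below 0.15 rad and value of joint stamp_3_foot between 0.000135 and 0.0006 m) or (x of stamp_3 in the frame of tray_yellow between -0.03 and 0.03 m and y of stamp_3 in the frame of tray_yellow between -0.03 and 0.03 m and z of stamp_3 in the frame of tray_yellow between 0 and 0.012 m and angle between stamp_3's own z axis and vertical below 0.15 rad and value of joint stamp_3_foot between 6.2e-05 and 0.000135 m) or (x of stamp_3 in the frame of tray_red between -0.03 and 0.03 m and y of stamp_3 in the frame of tray_red between -0.03 and 0.03 m and z of stamp_3 in the frame of tray_red between 0 and 0.012 m and angle between stamp_3's own z axis and vertical below 0.15 rad and value of joint stamp_3_foot between 1e-05 and 6.2e-05 m)) and contact force between any of stamp_1, stamp_2 and tile above 2.8 N))), for 0.2 s.
3. with two stamps standing in their right trays, the third is pressed against the tile with over 2.8 N (((contact force between stamp_1 and tile above 2.8 N and ((x of stamp_2 in the frame of tray_blue between -0.03 and 0.03 m and y of stamp_2 in the frame of tray_blue between -0.03 and 0.03 m and z of stamp_2 in the frame of tray_blue between 0 and 0.012 m and angle between stamp_2's own z axis and vertical below 0.15 rad and value of joint stamp_2_foot between 0.000135 and 0.0006 m) or (x of stamp_2 in the frame of tray_yellow between -0.03 and 0.03 m and y of stamp_2 in the frame of tray_yellow between -0.03 and 0.03 m and z of stamp_2 in the frame of tray_yellow between 0 and 0.012 m and angle between stamp_2's own z axis and vertical below 0.15 rad and value of joint stamp_2_foot between 6.2e-05 and 0.000135 m) or (x of stamp_2 in the frame of tray_red between -0.03 and 0.03 m and y of stamp_2 in the frame of tray_red between -0.03 and 0.03 m and z of stamp_2 in the frame of tray_red between 0 and 0.012 m and angle between stamp_2's own z axis and vertical below 0.15 rad and value of joint stamp_2_foot between 1e-05 and 6.2e-05 m)) and ((x of stamp_3 in the frame of tray_blue between -0.03 and 0.03 m and y of stamp_3 in the frame of tray_blue between -0.03 and 0.03 m and z of stamp_3 in the frame of tray_blue between 0 and 0.012 m and angle between stamp_3's own z axis and vertical below 0.15 rad and value of joint stamp_3_foot between 0.000135 and 0.0006 m) or (x of stamp_3 in the frame of tray_yellow between -0.03 and 0.03 m and y of stamp_3 in the frame of tray_yellow between -0.03 and 0.03 m and z of stamp_3 in the frame of tray_yellow between 0 and 0.012 m and angle between stamp_3's own z axis and vertical below 0.15 rad and value of joint stamp_3_foot between 6.2e-05 and 0.000135 m) or (x of stamp_3 in the frame of tray_red between -0.03 and 0.03 m and y of stamp_3 in the frame of tray_red between -0.03 and 0.03 m and z of stamp_3 in the frame of tray_red between 0 and 0.012 m and angle between stamp_3's own z axis and vertical below 0.15 rad and value of joint stamp_3_foot between 1e-05 and 6.2e-05 m))) or (contact force between stamp_2 and tile above 2.8 N and ((x of stamp_1 in the frame of tray_blue between -0.03 and 0.03 m and y of stamp_1 in the frame of tray_blue between -0.03 and 0.03 m and z of stamp_1 in the frame of tray_blue between 0 and 0.012 m and angle between stamp_1's own z axis and vertical below 0.15 rad and value of joint stamp_1_foot between 0.000135 and 0.0006 m) or (x of stamp_1 in the frame of tray_yellow between -0.03 and 0.03 m and y of stamp_1 in the frame of tray_yellow between -0.03 and 0.03 m and z of stamp_1 in the frame of tray_yellow between 0 and 0.012 m and angle between stamp_1's own z axis and vertical below 0.15 rad and value of joint stamp_1_foot between 6.2e-05 and 0.000135 m) or (x of stamp_1 in the frame of tray_red between -0.03 and 0.03 m and y of stamp_1 in the frame of tray_red between -0.03 and 0.03 m and z of stamp_1 in the frame of tray_red between 0 and 0.012 m and angle between stamp_1's own z axis and vertical below 0.15 rad and value of joint stamp_1_foot between 1e-05 and 6.2e-05 m)) and ((x of stamp_3 in the frame of tray_blue between -0.03 and 0.03 m and y of stamp_3 in the frame of tray_blue between -0.03 and 0.03 m and z of stamp_3 in the frame of tray_blue between 0 and 0.012 m and angle between stamp_3's own z axis and vertical below 0.15 rad and value of joint stamp_3_foot between 0.000135 and 0.0006 m) or (x of stamp_3 in the frame of tray_yellow between -0.03 and 0.03 m and y of stamp_3 in the frame of tray_yellow between -0.03 and 0.03 m and z of stamp_3 in the frame of tray_yellow between 0 and 0.012 m and angle between stamp_3's own z axis and vertical below 0.15 rad and value of joint stamp_3_foot between 6.2e-05 and 0.000135 m) or (x of stamp_3 in the frame of tray_red between -0.03 and 0.03 m and y of stamp_3 in the frame of tray_red between -0.03 and 0.03 m and z of stamp_3 in the frame of tray_red between 0 and 0.012 m and angle between stamp_3's own z axis and vertical below 0.15 rad and value of joint stamp_3_foot between 1e-05 and 6.2e-05 m))) or (contact force between stamp_3 and tile above 2.8 N and ((x of stamp_1 in the frame of tray_blue between -0.03 and 0.03 m and y of stamp_1 in the frame of tray_blue between -0.03 and 0.03 m and z of stamp_1 in the frame of tray_blue between 0 and 0.012 m and angle between stamp_1's own z axis and vertical below 0.15 rad and value of joint stamp_1_foot between 0.000135 and 0.0006 m) or (x of stamp_1 in the frame of tray_yellow between -0.03 and 0.03 m and y of stamp_1 in the frame of tray_yellow between -0.03 and 0.03 m and z of stamp_1 in the frame of tray_yellow between 0 and 0.012 m and angle between stamp_1's own z axis and vertical below 0.15 rad and value of joint stamp_1_foot between 6.2e-05 and 0.000135 m) or (x of stamp_1 in the frame of tray_red between -0.03 and 0.03 m and y of stamp_1 in the frame of tray_red between -0.03 and 0.03 m and z of stamp_1 in the frame of tray_red between 0 and 0.012 m and angle between stamp_1's own z axis and vertical below 0.15 rad and value of joint stamp_1_foot between 1e-05 and 6.2e-05 m)) and ((x of stamp_2 in the frame of tray_blue between -0.03 and 0.03 m and y of stamp_2 in the frame of tray_blue between -0.03 and 0.03 m and z of stamp_2 in the frame of tray_blue between 0 and 0.012 m and angle between stamp_2's own z axis and vertical below 0.15 rad and value of joint stamp_2_foot between 0.000135 and 0.0006 m) or (x of stamp_2 in the frame of tray_yellow between -0.03 and 0.03 m and y of stamp_2 in the frame of tray_yellow between -0.03 and 0.03 m and z of stamp_2 in the frame of tray_yellow between 0 and 0.012 m and angle between stamp_2's own z axis and vertical below 0.15 rad and value of joint stamp_2_foot between 6.2e-05 and 0.000135 m) or (x of stamp_2 in the frame of tray_red between -0.03 and 0.03 m and y of stamp_2 in the frame of tray_red between -0.03 and 0.03 m and z of stamp_2 in the frame of tray_red between 0 and 0.012 m and angle between stamp_2's own z axis and vertical below 0.15 rad and value of joint stamp_2_foot between 1e-05 and 6.2e-05 m))))), for 0.2 s.
At the end, for the whole second after the job is handed in: Soft stamp in the blue tray, medium in yellow, firm in red, each on the tray's floor, within 30 mm of its middle along each side, tilted under 0.15 rad, at rest (under 0.02 m/s). Its spring is judged by how far its weight sinks the foot: over 0.135 mm soft, 0.062 to 0.135 medium, less firm (((x of stamp_1 in the frame of tray_blue between -0.03 and 0.03 m and y of stamp_1 in the frame of tray_blue between -0.03 and 0.03 m and z of stamp_1 in the frame of tray_blue between 0 and 0.012 m and angle between stamp_1's own z axis and vertical below 0.15 rad and value of joint stamp_1_foot between 0.000135 and 0.0006 m) or (x of stamp_1 in the frame of tray_yellow between -0.03 and 0.03 m and y of stamp_1 in the frame of tray_yellow between -0.03 and 0.03 m and z of stamp_1 in the frame of tray_yellow between 0 and 0.012 m and angle between stamp_1's own z axis and vertical below 0.15 rad and value of joint stamp_1_foot between 6.2e-05 and 0.000135 m) or (x of stamp_1 in the frame of tray_red between -0.03 and 0.03 m and y of stamp_1 in the frame of tray_red between -0.03 and 0.03 m and z of stamp_1 in the frame of tray_red between 0 and 0.012 m and angle between stamp_1's own z axis and vertical below 0.15 rad and value of joint stamp_1_foot between 1e-05 and 6.2e-05 m)) and ((x of stamp_2 in the frame of tray_blue between -0.03 and 0.03 m and y of stamp_2 in the frame of tray_blue between -0.03 and 0.03 m and z of stamp_2 in the frame of tray_blue between 0 and 0.012 m and angle between stamp_2's own z axis and vertical below 0.15 rad and value of joint stamp_2_foot between 0.000135 and 0.0006 m) or (x of stamp_2 in the frame of tray_yellow between -0.03 and 0.03 m and y of stamp_2 in the frame of tray_yellow between -0.03 and 0.03 m and z of stamp_2 in the frame of tray_yellow between 0 and 0.012 m and angle between stamp_2's own z axis and vertical below 0.15 rad and value of joint stamp_2_foot between 6.2e-05 and 0.000135 m) or (x of stamp_2 in the frame of tray_red between -0.03 and 0.03 m and y of stamp_2 in the frame of tray_red between -0.03 and 0.03 m and z of stamp_2 in the frame of tray_red between 0 and 0.012 m and angle between stamp_2's own z axis and vertical below 0.15 rad and value of joint stamp_2_foot between 1e-05 and 6.2e-05 m)) and ((x of stamp_3 in the frame of tray_blue between -0.03 and 0.03 m and y of stamp_3 in the frame of tray_blue between -0.03 and 0.03 m and z of stamp_3 in the frame of tray_blue between 0 and 0.012 m and angle between stamp_3's own z axis and vertical below 0.15 rad and value of joint stamp_3_foot between 0.000135 and 0.0006 m) or (x of stamp_3 in the frame of tray_yellow between -0.03 and 0.03 m and y of stamp_3 in the frame of tray_yellow between -0.03 and 0.03 m and z of stamp_3 in the frame of tray_yellow between 0 and 0.012 m and angle between stamp_3's own z axis and vertical below 0.15 rad and value of joint stamp_3_foot between 6.2e-05 and 0.000135 m) or (x of stamp_3 in the frame of tray_red between -0.03 and 0.03 m and y of stamp_3 in the frame of tray_red between -0.03 and 0.03 m and z of stamp_3 in the frame of tray_red between 0 and 0.012 m and angle between stamp_3's own z axis and vertical below 0.15 rad and value of joint stamp_3_foot between 1e-05 and 6.2e-05 m)) and linear speed of each of stamp_1, stamp_2, stamp_3 below 0.02 m/s); the robot touches nothing.
It fails at once if the bowl is moved by more than 30 mm (distance of bowl from where it was at the start of the episode above 0.03 m).
It fails at once if the jar is moved by more than 30 mm (distance of jar from where it was at the start of the episode above 0.03 m).
It fails at once if the brush is moved by more than 30 mm (distance of brush from where it was at the start of the episode above 0.03 m).
It also fails if it takes over 72 s, if anything falls off the work surface, if the arm or the gripper's body presses on something with over 40 N, if the wrist force passes 120 N, or if a joint passes its speed limit or range.

## Working session

There is one attempt and no reset: what is moved stays moved. The work goes in short steps, Python scripts to look and compute and a tool call to move; the robot and the scene stay as the last step left them, time stands still between calls to the robot, and variables do not carry over. Pictures are saved under pics/ and viewed, and the job is handed in when it is done.

Besides the shell and the picture viewer there is one more tool, called after "Request:" as name([rows], argument=value, ...), one row to a line, values as JSON. step_arm: Moves the arm, as the interface text tells. Its arguments: {"type":"object","properties":{"deltas":{"type":"array"}},"required":["deltas"]}

```bash
mkdir -p pics; python3 - <<'E'
from plant import manip
import cv2,numpy as np
np.set_printoptions(precision=4,suppress=True)
for n in ("top","side"):
    im=manip.grab_frame(n); cv2.imwrite(f"pics/{n}0.png",im[:,:,::-1])
    c=manip.get_calibration(n); print(n,c)
print(manip.state())
E
```

```text
top {'fov_y': 47.737507764253266, 'cx': 256.6944442008303, 'cy': 191.85104547059447, 'R': array([[ 0.0221, -0.9996, -0.015 ],
       [-0.9976, -0.0211, -0.0653],
       [ 0.0649,  0.0164, -0.9978]]), 't': array([-0.0051,  0.5456,  1.3559])}
side {'fov_y': 46.41674512251291, 'cx': 266.41757963964375, 'cy': 189.5057234214484, 'R': array([[-0.8809, -0.4733, -0.009 ],
       [-0.3426,  0.6506, -0.6777],
       [ 0.3266, -0.5939, -0.7353]]), 't': array([0.4834, 0.226 , 1.3515])}
{'time': 0.1, 'joint_pos': array([-1.41  ,  0.0533,  1.6142,  0.    ,  1.476 , -0.119 ]), 'joint_vel': array([ 0.0013, -0.0022,  0.0011,  0.0002, -0.0025,  0.0001]), 'joint_efforts': array([ -0.0005, -39.4904, -37.1366,  -0.0002,   0.0039,   0.    ]), 'tool_pos': array([ 0.1725, -0.6001,  0.2382]), 'tool_rot': array([-0.0009,  0.9902,  0.1395, -0.    ]), 'contact_force': array([-0.279 , -0.0725,  0.532 ]), 'ft_torque': array([-0.0216, -0.008 , -0.019 ]), 'gripper_width': 1.000357782692991}
```

View pics/top0.png

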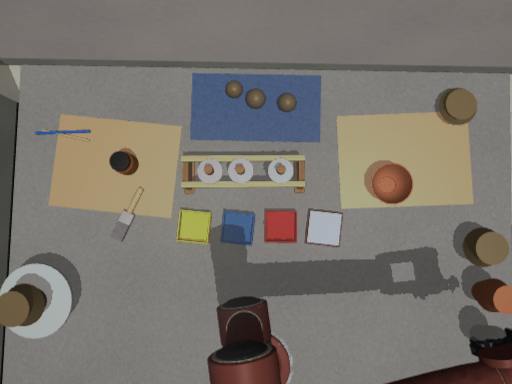

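View pics/side0.png

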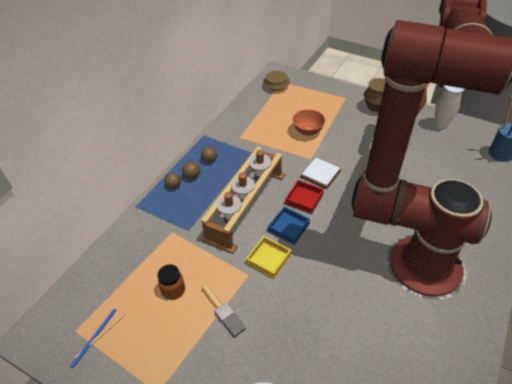

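The top view shows the rack (rows 155-190), with stamps at about columns 209, 240 and 281. The trays are yellow (195,226), blue (238,227) and red (281,226), and the tile is at (324,228). The arm is clear of all of them.

```bash
cat > h.py <<'E'
import cv2,numpy as np
from plant import manip
np.set_printoptions(precision=4,suppress=True)
def ray(n,uv):
    c=manip.get_calibration(n); f=192/np.tan(np.radians(c['fov_y']/2))
    d=np.array([(uv[0]-c['cx'])/f,(uv[1]-c['cy'])/f,1]); R=np.array(c['R']);t=np.array(c['t'])
    return -R.T@t,R.T@d
def plane(n,uv,z):
    o,d=ray(n,uv); return o+d*(z-o[2])/d[2]
def proj(n,X):
    c=manip.get_calibration(n); f=192/np.tan(np.radians(c['fov_y']/2))
    p=np.array(c['R'])@X+np.array(c['t']); return np.array([c['cx']+f*p[0]/p[2],c['cy']+f*p[1]/p[2]])
def big(m):
    cs,_=cv2.findContours(m.astype(np.uint8),cv2.RETR_EXTERNAL,cv2.CHAIN_APPROX_NONE)
    return sorted(cs,key=cv2.contourArea,reverse=True)
E
python3 - <<'E'
from h import *
for n in ("top","side"):
    im=cv2.imread(f"pics/{n}0.png"); 
    b,g,r=[im[:,:,i].astype(int) for i in range(3)]
    lo=(slice(195,260),slice(165,360)) if n=="top" else (slice(150,285),slice(235,350))
    M=np.zeros(b.shape,bool);M[lo]=1
    for nm,m in dict(yellow=(r>120)&(g>110)&(b<90),blue=(b>1.6*r)&(b>60),red=(r>110)&(g<70)&(b<70),tile=(b>150)&(g>150)&(r>150)).items():
        c=big(m&M)[0]; rc=cv2.minAreaRect(c); bx=cv2.boxPoints(rc)
        z=.02 if nm=="tile" else .03
        P=np.array([plane(n,p+0.0,z) for p in bx])
        e=P[1]-P[0]
        print(n,nm,cv2.contourArea(c),rc[0],P.mean(0)[:2],"ang",np.degrees(np.arctan2(e[1],e[0])),np.linalg.norm(P-np.roll(P,1,0),axis=1))
t=cv2.imread("pics/top0.png")[145:200,170:320]; s=cv2.imread("pics/side0.png")[140:255,195:295]
cv2.imwrite("pics/tz.png",cv2.resize(t,None,fx=5,fy=5,interpolation=2)); cv2.imwrite("pics/sz.png",cv2.resize(s,None,fx=5,fy=5,interpolation=2))
E
```

```text
top yellow 945.5 (193.58322143554688, 226.22320556640625) [0.433  0.2015] ang -4.20603108245723 [0.101  0.1    0.1014 0.0998]
top blue 880.0 (237.39108276367188, 227.589111328125) [0.4318 0.0643] ang -4.1701758014151755 [0.0978 0.0976 0.0982 0.0975]
top red 928.0 (280.5, 226.0) [ 0.4397 -0.0701] ang -88.75171016844675 [0.0933 0.0968 0.0932 0.0964]
top tile 924.0 (324.006103515625, 227.44512939453125) [ 0.4381 -0.2069] ang -5.520472189210154 [0.0982 0.0982 0.0986 0.0981]
side yellow 945.5 (268.9999694824219, 255.0) [0.4275 0.209 ] ang -89.69408888448265 [0.1088 0.1185 0.1151 0.1133]
side blue 846.5 (288.3999938964844, 224.70001220703125) [0.4272 0.0786] ang -83.53149610575275 [0.1113 0.1176 0.1176 0.1131]
side red 470.5 (304.25, 193.75) [ 0.4386 -0.0646] ang -77.34259511778988 [0.1095 0.104  0.1148 0.101 ]
side tile 567.5 (320.4794006347656, 170.04641723632812) [ 0.4391 -0.2038] ang -82.04467409550664 [0.1173 0.1105 0.123  0.1063]
```

View pics/tz.png

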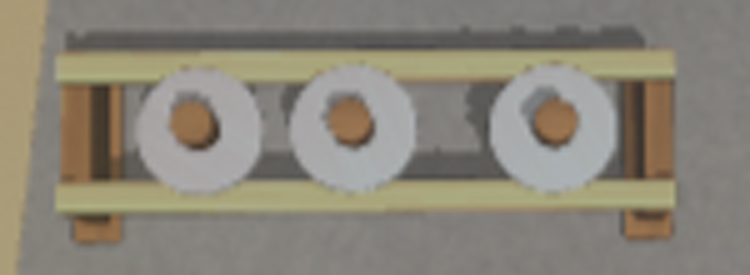

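View pics/sz.png

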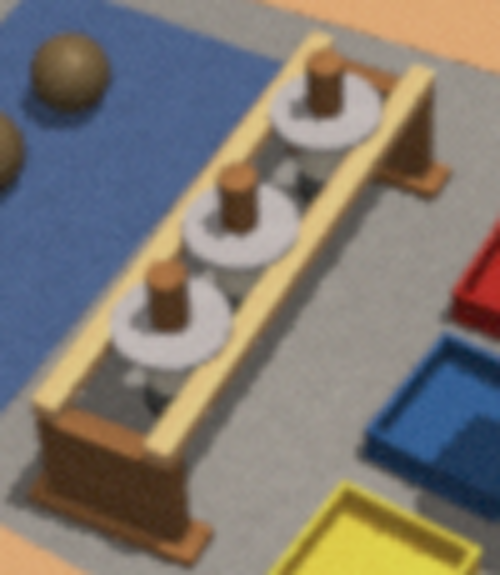

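```bash
python3 - <<'E'
from h import *
im=cv2.imread("pics/top0.png"); 
b,g,r=[im[:,:,i].astype(int) for i in range(3)]
M=np.zeros(b.shape,bool);M[154:188,190:300]=1
hd=(r-b>35)&(r>90)&M&(np.arange(384)[:,None]>161)&(np.arange(384)[:,None]<177)
for x in (209,240,281):
    m=((np.minimum(b,r)>135)&M&(abs(np.arange(512)-x)<16)[None])
    c=cv2.convexHull(big(m)[0]); (e,ax,_)=cv2.fitEllipse(c)
    mm=hd&(abs(np.arange(512)-x)<10)[None]; ys,xs=np.nonzero(mm)
    # handle top disc
    print(x,e,ax,"collar",plane("top",e,.111)[:2],"handle top",xs.mean(),ys.mean(),plane("top",(xs.mean(),ys.mean()),.150)[:2])
# rack rails corners (top z .105)
k=lambda p:((p[0]+.5)/5-.5+170,(p[1]+.5)/5-.5+145)
for p in [(56,53),(674,49),(674,78),(56,83),(56,183),(674,179),(674,210),(56,213)]: print(p,plane("top",k(p),.105)[:2])
# side check
k2=lambda p:((p[0]+.5)/5-.5+195,(p[1]+.5)/5-.5+140)
for p in [(167,271),(238,175),(325,61)]: print("side handletop",plane("side",k2(p),.155)[:2])
for p in [(171,323),(241,225),(327,110)]: print("side collar",plane("side",k2(p),.111)[:2])
for n,p in dict(jar=(121,161),bowl=(393,183),brush=(127,215)).items(): print(n,plane("top",p,.05))
E
```

```text
209 (209.46127319335938, 170.81573486328125) (25.067197799682617, 25.360563278198242) collar [0.599  0.1466] handle top 207.86666666666667 169.26666666666668 [0.599  0.1463]
240 (240.40611267089844, 170.26943969726562) (25.21529197692871, 25.823463439941406) collar [0.6025 0.0548] handle top 239.58620689655172 168.89655172413794 [0.602  0.0551]
281 (280.3009033203125, 170.40951538085938) (25.168216705322266, 25.886058807373047) collar [ 0.6045 -0.0633] handle top 280.58620689655174 168.89655172413794 [ 0.6043 -0.0625]
(56, 53) [0.6448 0.2345]
(674, 49) [ 0.6545 -0.1342]
(674, 78) [ 0.6372 -0.1345]
(56, 83) [0.6268 0.2339]
(56, 183) [0.5669 0.2319]
(674, 179) [ 0.5769 -0.1354]
(674, 210) [ 0.5584 -0.1357]
(56, 213) [0.549  0.2313]
side handletop [0.5981 0.149 ]
side handletop [0.6012 0.0592]
side handletop [ 0.6038 -0.058 ]
side collar [0.597  0.1521]
side collar [0.6007 0.0606]
side collar [ 0.6031 -0.0578]
jar [0.631  0.4317 0.05  ]
bowl [ 0.5796 -0.4131  0.05  ]
brush [0.4632 0.4059 0.05  ]
```

Request:
step_arm([
  [0.03,-0.02,0.002,0,0,0.02,-1],
  [0.56,-0.4,0.03,0,0,0.28,-1],
  [0.56,-0.4,0.03,0,0,0.28,-1],
  [0.56,-0.4,0.03,0,0,0.28,-1],
  [0.56,-0.4,0.03,0,0,0.28,-1],
  [0.56,-0.4,0.03,0,0,0.28,-1],
  [0.56,-0.4,0.03,0,0,0.28,-1],
  [0.56,-0.4,0.03,0,0,0.28,-1],
  [0.56,-0.4,0.03,0,0,0.28,-1],
  [0.56,-0.4,0.03,0,0,0.28,-1],
  [0.56,-0.4,0.03,0,0,0.28,-1],
  [0.56,-0.4,0.03,0,0,0.28,-1],
  [0.56,-0.4,0.03,0,0,0.28,-1],
  [0.56,-0.4,0.03,0,0,0.28,-1],
  [0.56,-0.4,0.03,0,0,0.28,-1],
  [0.56,-0.4,0.03,0,0,0.28,-1],
  [0.56,-0.4,0.03,0,0,0.28,-1],
  [0.56,-0.4,0.03,0,0,0.28,-1],
])

```text
time: 1.9
tool_pos: [0.5997, -0.0627, 0.2093]
tool_rot: [0.0, 1.0, -0.001, -0.0]
contact_force: [0.0, -0.6, -0.3]
gripper_width: 0.998
```

Request:
step_arm([
  [0.004,-0.001,0.02,0,0,0,-1],
  [0.004,-0.001,0.05,0,0,0,-1],
  [0.004,-0.001,0.07,0,0,0,-1],
  [0.004,-0.001,0.081,0,0,0,-1],
  [0.004,-0.001,0.081,0,0,0,-1],
])

```text
time: 2.4
tool_pos: [0.6028, -0.0612, 0.1265]
tool_rot: [-0.0, 1.0, -0.001, -0.002]
contact_force: [0.6, -0.0, 1.1]
gripper_width: 1.001
```

```bash
python3 - <<'E'
from h import *
print(manip.state()['tool_pos'])
s=manip.grab_frame("side")[110:210,215:325,::-1]
cv2.imwrite("pics/s1.png",cv2.resize(s,None,fx=6,fy=6,interpolation=2))
E
```

```text
[ 0.6028 -0.0612  0.1265]
```

View pics/s1.png

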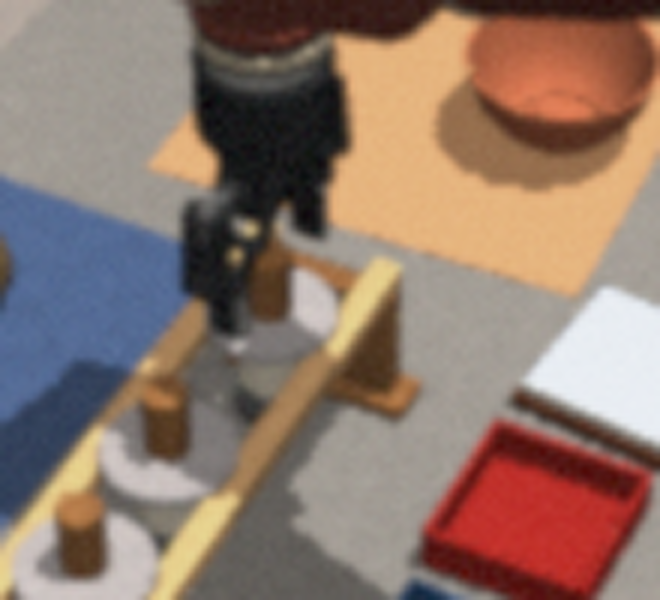

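The side view shows the jaws astride the right-hand stamp's handle (about 270,280 in the crop), with the pads above its collar. I'll close now.

Request:
step_arm([
  [0,0,-0.003,0,0,0,1],
  [0,0,-0.003,0,0,0,1],
  [0,0,-0.003,0,0,0,1],
  [0,0,-0.003,0,0,0,1],
  [0,0,-0.003,0,0,0,1],
  [0,0,-0.003,0,0,0,1],
  [0,0,-0.003,0,0,0,1],
  [0,0,-0.003,0,0,0,1],
])

```text
time: 3.25
tool_pos: [0.6049, -0.0607, 0.1322]
tool_rot: [0.0, 1.0, -0.0, 0.001]
contact_force: [-0.8, -0.1, 4.9]
gripper_width: 0.286
```

Request:
step_arm([
  [0,0,-0.01,0,0,0,1],
  [0,0,-0.03,0,0,0,1],
  [0,0,-0.06,0,0,0,1],
  [0,0,-0.09,0,0,0,1],
  [0,0,-0.11,0,0,0,1],
  [0,0,-0.11,0,0,0,1],
  [0,0,-0.11,0,0,0,1],
])

```text
time: 3.95
tool_pos: [0.6039, -0.0604, 0.2404]
tool_rot: [-0.0, 1.0, -0.0, -0.001]
contact_force: [0.7, 0.4, -1.9]
gripper_width: 0.287
```

```bash
python3 - <<'E'
from h import *
im=manip.grab_frame("side")
st=manip.state();print(st['tool_pos'],st['contact_force'])
s=im[70:200,215:345,::-1]
cv2.imwrite("pics/s2.png",cv2.resize(s,None,fx=4.5,fy=4.5,interpolation=2))
E
```

```text
[ 0.6034 -0.0603  0.2392] [-0.2805  0.3633 -2.2437]
```

View pics/s2.png

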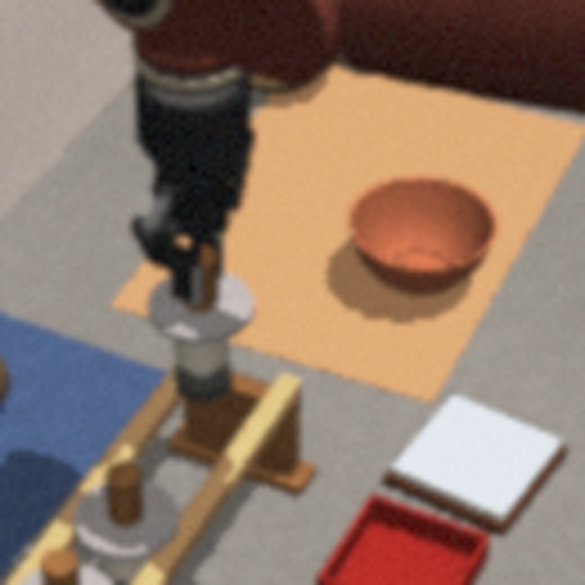

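```bash
python3 - <<'E'
from h import *
print(plane("side",(259.9-.4,137.3-.4),.218), proj("side",np.array([.604,-.0605,.218])))
s=manip.state(); print(s['contact_force'])
E
```

```text
[ 0.6035 -0.0595  0.218 ] [259.509  136.6584]
[-0.2805  0.3633 -2.2437]
```

Request:
step_arm([
  [-0.02,0.018,0,0,0,0,1],
  [-0.05,0.044,0,0,0,0,1],
  [-0.08,0.07,0,0,0,0,1],
  [-0.11,0.097,0,0,0,0,1],
  [-0.14,0.123,0,0,0,0,1],
  [-0.16,0.14,0.02,0,0,0,1],
  [-0.165,0.145,0.05,0,0,0,1],
  [-0.165,0.145,0.08,0,0,0,1],
  [-0.165,0.145,0.1,0,0,0,1],
  [-0.165,0.145,0.11,0,0,0,1],
  [-0.165,0.145,0.11,0,0,0,1],
  [-0.165,0.145,0.11,0,0,0,1],
])

```text
time: 5.2
tool_pos: [0.4395, -0.2055, 0.1314]
tool_rot: [-0.0, 1.0, 0.0, -0.0]
contact_force: [-0.1, -0.7, -1.6]
gripper_width: 0.284
```

```bash
python3 - <<'E'
from h import *
im=manip.grab_frame("side")
st=manip.state();print(st['tool_pos'],st['contact_force'],st['ft_torque'])
s=im[100:210,275:375,::-1]
cv2.imwrite("pics/s3.png",cv2.resize(s,None,fx=5,fy=5,interpolation=2))
E
```

```text
[ 0.44   -0.2058  0.1323] [ 0.7746 -0.8467 -0.9375] [ 0.0346 -0.0064  0.0007]
```

View pics/s3.png

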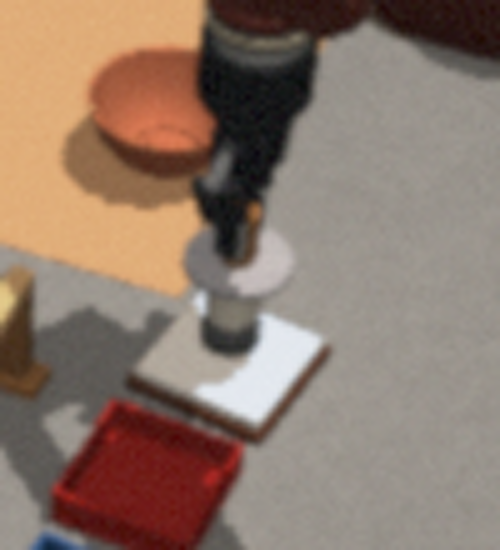

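The foot is over the tile, at about (232,335) in the crop, and upright. I'll descend in small steps and read the force at each.

Request:
step_arm([
  [0,0,0.005,0,0,0,1],
  [0,0,0.01,0,0,0,1],
  [0,0,0.014,0,0,0,1],
  [0,0,0.016,0,0,0,1],
  [0,0,0.016,0,0,0,1],
])

```text
time: 5.75
tool_pos: [0.4396, -0.2056, 0.1158]
tool_rot: [0.0, 1.0, -0.0, 0.0]
contact_force: [-0.0, 0.7, 1.9]
gripper_width: 0.286
```

Request:
step_arm([
  [0,0,0.001,0,0,0,1],
  [0,0,0.002,0,0,0,1],
  [0,0,0.002,0,0,0,1],
])

```text
time: 6.05
tool_pos: [0.4396, -0.2057, 0.114]
tool_rot: [0.0, 1.0, -0.0, 0.0]
contact_force: [-1.5, 0.6, 6.1]
gripper_width: 0.288
```

Request:
step_arm([
  [0,0,0.001,0,0,0,1],
  [0,0,0.002,0,0,0,1],
  [0,0,0.002,0,0,0,1],
])

```text
time: 6.35
tool_pos: [0.4398, -0.2058, 0.1126]
tool_rot: [0.0, 1.0, -0.0, 0.0]
contact_force: [-2.4, 2.3, 8.2]
gripper_width: 0.284
```

Request:
step_arm([
  [0,0,0.001,0,0,0,1],
  [0,0,0.002,0,0,0,1],
  [0,0,0.002,0,0,0,1],
])

```text
time: 6.65
tool_pos: [0.44, -0.2058, 0.1111]
tool_rot: [0.0, 1.0, -0.0, 0.001]
contact_force: [-2.7, 2.8, 10.4]
gripper_width: 0.287
```

Request:
step_arm([
  [0,0,0.001,0,0,0,1],
  [0,0,0.002,0,0,0,1],
  [0,0,0.002,0,0,0,1],
  [0,0,0.002,0,0,0,1],
])

```text
time: 7.05
tool_pos: [0.4401, -0.2059, 0.1098]
tool_rot: [0.0, 1.0, -0.0, 0.001]
contact_force: [-4.6, 3.8, 13.3]
gripper_width: 0.286
```

```bash
python3 - <<'E'
from h import *
F=[]
for i in range(3):
    im=manip.grab_frame("side"); st=manip.state();F.append(st['contact_force'])
print(st['tool_pos'],np.array(F))
s=im[100:210,275:375,::-1]
cv2.imwrite("pics/s4.png",cv2.resize(s,None,fx=5,fy=5,interpolation=2))
E
```

```text
[ 0.4401 -0.2059  0.1098] [[-3.7514  2.8645 13.6771]
 [-4.3041  3.1828 12.8881]
 [-5.024   3.3629 13.3715]]
```

View pics/s4.png

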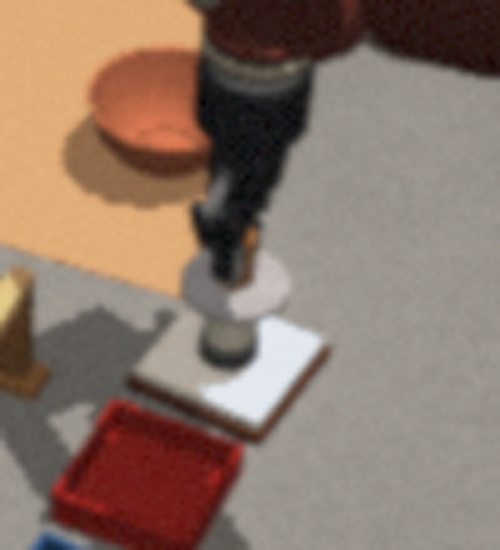

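Request:
step_arm([
  [0,0,-0.01,0,0,0,1],
  [0,0,-0.035,0,0,0,1],
  [0,0,-0.07,0,0,0,1],
  [-0.001,-0.02,-0.08,0,0,0,1],
  [-0.002,-0.05,-0.08,0,0,0,1],
  [-0.003,-0.09,-0.08,0,0,0,1],
  [-0.003,-0.12,-0.08,0,0,0,1],
  [-0.003,-0.137,-0.07,0,0,0,1],
  [-0.003,-0.137,-0.05,0,0,0,1],
  [-0.003,-0.137,-0.025,0,0,0,1],
  [-0.003,-0.137,-0.01,0,0,0,1],
  [-0.003,-0.137,-0.005,0,0,0,1],
  [-0.003,-0.137,-0.005,0,0,0,1],
])

```text
time: 8.5
tool_pos: [0.4355, -0.0683, 0.1111]
tool_rot: [-0.0, 1.0, -0.0, -0.001]
contact_force: [0.3, 1.2, -1.4]
gripper_width: 0.286
```

```bash
python3 - <<'E'
from h import *
im=manip.grab_frame("side")
st=manip.state();print(st['tool_pos'],st['contact_force'],st['ft_torque'])
s=im[120:230,255:355,::-1]
cv2.imwrite("pics/s5.png",cv2.resize(s,None,fx=5,fy=5,interpolation=2))
E
```

```text
[ 0.4363 -0.0686  0.1122] [ 0.6744 -0.0328 -1.3069] [-0.0422 -0.0293  0.0195]
```

View pics/s5.png

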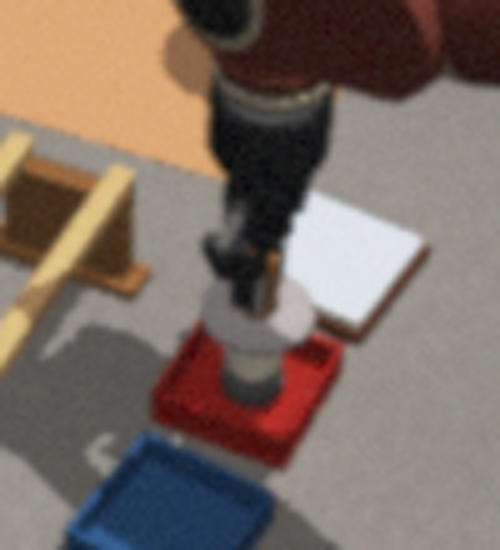

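The foot is well inside the red tray, at about (252,388) in the crop, and just above the floor. I'll lower it to contact and release.

Request:
step_arm([
  [0,0,0.004,0,0,0,1],
  [0,0,0.007,0,0,0,1],
  [0,0,0.009,0,0,0,1],
  [0,0,0.0095,0,0,0,1],
  [0,0,0.0095,0,0,0,1],
])

```text
time: 9.05
tool_pos: [0.4364, -0.0686, 0.1028]
tool_rot: [-0.0, 1.0, -0.0, 0.0]
contact_force: [-1.1, -0.6, -1.8]
gripper_width: 0.29
```

Request:
step_arm([
  [0,0,0.001,0,0,0,1],
  [0,0,0.001,0,0,0,1],
])

```text
time: 9.25
tool_pos: [0.4366, -0.0686, 0.1021]
tool_rot: [0.0, 1.0, -0.0, 0.0]
contact_force: [0.1, 0.4, 0.5]
gripper_width: 0.286
```

Request:
step_arm([
  [0,0,0,0,0,0,0.2],
  [0,0,0,0,0,0,-0.2],
  [0,0,0,0,0,0,-0.6],
  [0,0,0,0,0,0,-1],
  [0,0,0,0,0,0,-1],
  [0,0,-0.01,0,0,0,-1],
  [0,0,-0.04,0,0,0,-1],
  [0,0,-0.08,0,0,0,-1],
  [0,0,-0.12,0,0,0,-1],
  [0,0,-0.12,0,0,0,-1],
  [0,0,-0.12,0,0,0,-1],
])

```text
time: 10.35
tool_pos: [0.4372, -0.0688, 0.2239]
tool_rot: [0.001, 1.0, -0.0, 0.002]
contact_force: [-0.5, -1.0, -0.2]
gripper_width: 1.002
```

```bash
python3 - <<'E'
from h import *
im=manip.grab_frame("side")
st=manip.state();print(st['tool_pos'],st['contact_force'],st['gripper_width'])
s=im[90:240,205:355,::-1]
cv2.imwrite("pics/s6.png",cv2.resize(s,None,fx=4,fy=4,interpolation=2))
E
```

```text
[ 0.4363 -0.0685  0.222 ] [ 0.5106 -0.6452  0.7763] 1.001523788414948
```

View pics/s6.png

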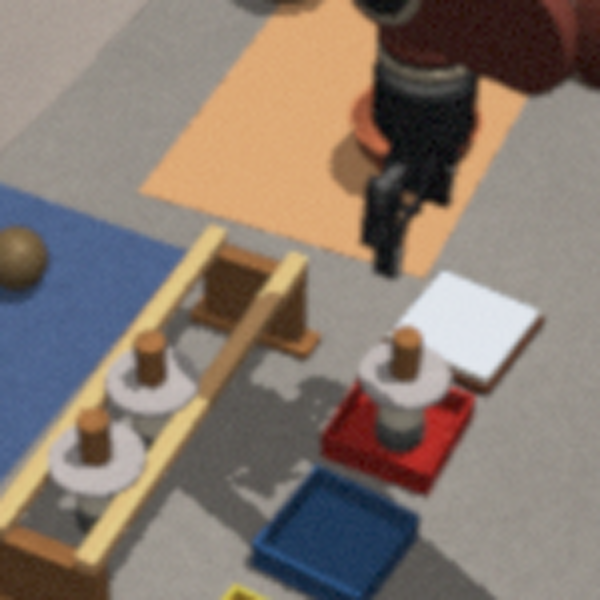

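Stamp A stands upright in the red tray, at about (400,430) in the crop. Next is the middle stamp.

Request:
step_arm([
  [0.02,-0.015,0,0,0,0,-1],
  [0.05,-0.038,0,0,0,0,-1],
  [0.09,-0.068,0,0,0,0,-1],
  [0.13,-0.098,0,0,0,0,-1],
  [0.166,-0.1255,0,0,0,0,-1],
  [0.166,-0.1255,0.01,0,0,0,-1],
  [0.166,-0.1255,0.04,0,0,0,-1],
  [0.166,-0.1255,0.07,0,0,0,-1],
  [0.166,-0.1255,0.092,0,0,0,-1],
  [0.166,-0.1255,0.092,0,0,0,-1],
  [0.166,-0.1255,0.092,0,0,0,-1],
])

```text
time: 11.5
tool_pos: [0.6012, 0.0567, 0.1286]
tool_rot: [-0.0, 1.0, -0.0, -0.001]
contact_force: [-0.1, -0.5, 0.6]
gripper_width: 1.004
```

Request:
step_arm([
  [0,0,0,0,0,0,1],
  [0,0,0,0,0,0,1],
  [0,0,0,0,0,0,1],
  [0,0,0,0,0,0,1],
  [0,0,0,0,0,0,1],
  [0,0,0,0,0,0,1],
  [0,0,0,0,0,0,1],
  [0,0,0,0,0,0,1],
])

```text
time: 12.3
tool_pos: [0.603, 0.057, 0.1309]
tool_rot: [-0.0, 1.0, -0.0, 0.001]
contact_force: [-0.2, 0.7, 5.2]
gripper_width: 0.287
```

```bash
python3 - <<'E'
from h import *
im=manip.grab_frame("side")
st=manip.state();print(st['tool_pos'],st['contact_force'],st['gripper_width'])
s=im[90:240,205:355,::-1]
cv2.imwrite("pics/s7.png",cv2.resize(s,None,fx=4,fy=4,interpolation=2))
E
```

```text
[0.603  0.057  0.1309] [-0.8753  1.6317  5.3815] 0.286235144207431
```

View pics/s7.png

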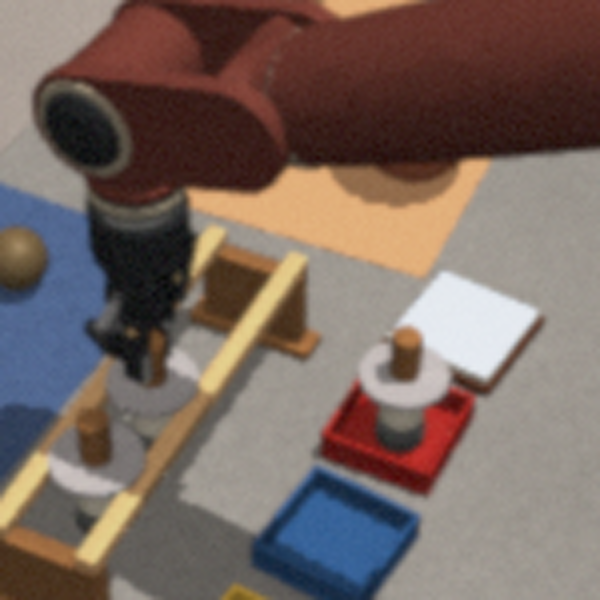

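Request:
step_arm([
  [0,0,-0.01,0,0,0,1],
  [0,0,-0.03,0,0,0,1],
  [0,0,-0.06,0,0,0,1],
  [0,0,-0.1,0,0,0,1],
  [0,0,-0.13,0,0,0,1],
  [-0.01,0.016,-0.13,0,0,0,1],
  [-0.03,0.048,-0.13,0,0,0,1],
  [-0.05,0.08,-0.13,0,0,0,1],
  [-0.075,0.12,-0.13,0,0,0,1],
  [-0.1,0.16,-0.13,0,0,0,1],
  [-0.125,0.2,-0.13,0,0,0,1],
  [-0.15,0.24,-0.13,0,0,0,1],
  [-0.163,0.262,-0.13,0,0,0,1],
  [-0.163,0.262,-0.1,0,0,0,1],
  [-0.163,0.262,-0.06,0,0,0,1],
  [-0.163,0.262,-0.03,0,0,0,1],
  [-0.163,0.262,-0.01,0,0,0,1],
  [-0.163,0.262,0,0,0,0,1],
  [-0.163,0.262,0,0,0,0,1],
])

```text
time: 14.25
tool_pos: [0.4375, -0.2042, 0.1272]
tool_rot: [-0.001, 1.0, -0.0, -0.002]
contact_force: [-0.3, 0.1, -1.2]
gripper_width: 0.288
```

```bash
python3 - <<'E'
from h import *
F=[]
for i in range(4):
    im=manip.grab_frame("side"); st=manip.state();F.append(st['contact_force'])
print(st['tool_pos'],np.mean(F,0))
s=im[90:240,235:385,::-1]
cv2.imwrite("pics/s8.png",cv2.resize(s,None,fx=4,fy=4,interpolation=2))
E
```

```text
[ 0.4401 -0.2057  0.1314] [ 0.271   0.1173 -1.084 ]
```

View pics/s8.png

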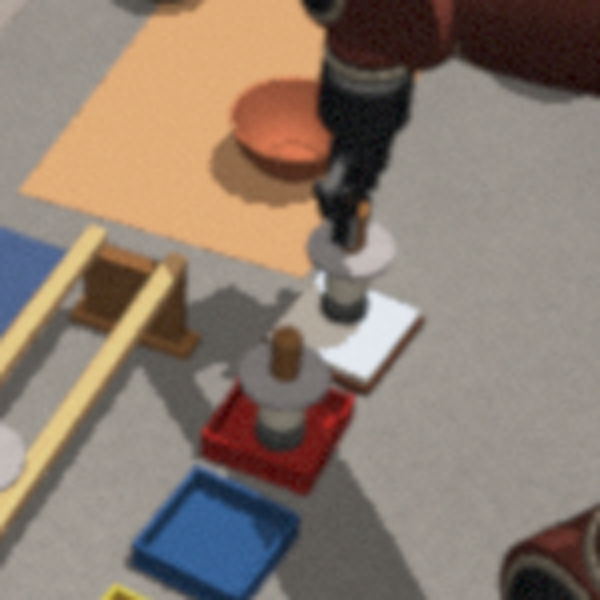

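The middle stamp is above the tile, foot at about (345,303) in the crop, with contact expected at z of about 0.116.

Request:
step_arm([
  [0,0,0.006,0,0,0,1],
  [0,0,0.011,0,0,0,1],
  [0,0,0.015,0,0,0,1],
  [0,0,0.018,0,0,0,1],
  [0,0,0.018,0,0,0,1],
  [0,0,0.018,0,0,0,1],
])

```text
time: 15.05
tool_pos: [0.4396, -0.2051, 0.1124]
tool_rot: [-0.0, 1.0, -0.0, 0.0]
contact_force: [-1.3, 1.0, 3.0]
gripper_width: 0.287
```

Request:
step_arm([
  [0,0,0.001,0,0,0,1],
  [0,0,0.002,0,0,0,1],
  [0,0,0.003,0,0,0,1],
  [0,0,0.003,0,0,0,1],
  [0,0,0.003,0,0,0,1],
])

```text
time: 15.55
tool_pos: [0.4396, -0.2051, 0.1093]
tool_rot: [0.0, 1.0, -0.0, 0.0]
contact_force: [-1.2, 1.8, 5.5]
gripper_width: 0.29
```

Request:
step_arm([
  [0,0,0.001,0,0,0,1],
  [0,0,0.002,0,0,0,1],
  [0,0,0.003,0,0,0,1],
  [0,0,0.003,0,0,0,1],
  [0,0,0.003,0,0,0,1],
])

```text
time: 16.05
tool_pos: [0.4397, -0.2052, 0.1068]
tool_rot: [0.0, 1.0, -0.0, 0.0]
contact_force: [-2.7, 1.5, 8.0]
gripper_width: 0.29
```

```bash
python3 - <<'E'
from h import *
F=[];P=[]
for i in range(6):
    im=manip.grab_frame("side"); st=manip.state();F.append(st['contact_force']);P.append(st['tool_pos'])
print(np.mean(P,0),np.mean(F,0),np.std(F,0))
E
```

```text
[ 0.4397 -0.2052  0.1068] [-2.617   2.3113  7.9748] [0.3964 0.5213 0.2138]
```

Force slope is about 0.89 N/mm, with about 9.5 N of spring force at 9.2 mm, so this is the medium one. It goes to yellow, passing high over the red tray.

Request:
step_arm([
  [0,0,-0.01,0,0,0,1],
  [0,0,-0.04,0,0,0,1],
  [0,0,-0.08,0,0,0,1],
  [0,0,-0.12,0,0,0,1],
  [0,0,-0.15,0,0,0,1],
  [0,-0.02,-0.155,0,0,0,1],
  [-0.001,-0.05,-0.155,0,0,0,1],
  [-0.002,-0.09,-0.155,0,0,0,1],
  [-0.003,-0.13,-0.155,0,0,0,1],
  [-0.003,-0.17,-0.155,0,0,0,1],
  [-0.004,-0.21,-0.155,0,0,0,1],
  [-0.004,-0.25,-0.155,0,0,0,1],
  [-0.005,-0.29,-0.155,0,0,0,1],
  [-0.005,-0.33,-0.155,0,0,0,1],
  [-0.006,-0.37,-0.155,0,0,0,1],
  [-0.006,-0.4,-0.155,0,0,0,1],
  [-0.0065,-0.408,-0.14,0,0,0,1],
  [-0.0065,-0.408,-0.11,0,0,0,1],
  [-0.0065,-0.408,-0.08,0,0,0,1],
  [-0.0065,-0.408,-0.06,0,0,0,1],
])

```text
time: 18.35
tool_pos: [0.4312, 0.2018, 0.1618]
tool_rot: [0.001, 1.0, -0.0, -0.002]
contact_force: [0.2, -0.1, -1.8]
gripper_width: 0.287
```

Request:
step_arm([
  [0,0,0.01,0,0,0,1],
  [0,0,0.03,0,0,0,1],
  [0,0,0.05,0,0,0,1],
  [0,0,0.055,0,0,0,1],
  [0,0,0.055,0,0,0,1],
  [0,0,0.055,0,0,0,1],
])

```text
time: 18.95
tool_pos: [0.4337, 0.2029, 0.1119]
tool_rot: [-0.0, 1.0, -0.0, 0.001]
contact_force: [0.3, 0.2, -1.4]
gripper_width: 0.288
```

```bash
python3 - <<'E'
from h import *
im=manip.grab_frame("side")
st=manip.state();print(st['tool_pos'],st['contact_force'])
s=im[150:300,205:355,::-1]
cv2.imwrite("pics/s9.png",cv2.resize(s,None,fx=4,fy=4,interpolation=2))
E
```

```text
[0.4339 0.2031 0.1122] [ 0.7346 -0.5715 -1.4949]
```

View pics/s9.png

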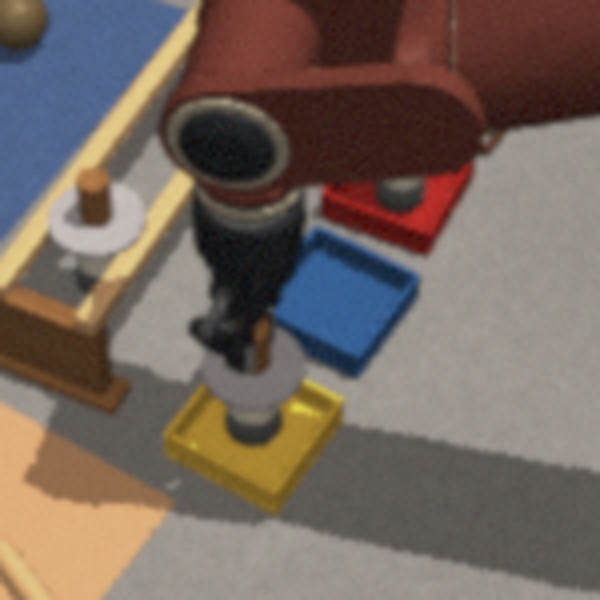

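The foot is inside the yellow tray, at about (255,425) in the crop. I'll lower it.

Request:
step_arm([
  [0,0,0.004,0,0,0,1],
  [0,0,0.008,0,0,0,1],
  [0,0,0.01,0,0,0,1],
  [0,0,0.0105,0,0,0,1],
  [0,0,0.0105,0,0,0,1],
])

```text
time: 19.5
tool_pos: [0.433, 0.203, 0.1005]
tool_rot: [0.0, 1.0, -0.0, 0.0]
contact_force: [-0.2, -0.3, 0.5]
gripper_width: 0.285
```

Contact: the force is about 0, so the tray is carrying the weight. I'll release and lift.

Request:
step_arm([
  [0,0,0,0,0,0,0.2],
  [0,0,0,0,0,0,-0.2],
  [0,0,0,0,0,0,-0.6],
  [0,0,0,0,0,0,-1],
  [0,0,0,0,0,0,-1],
  [0,0,-0.01,0,0,0,-1],
  [0,0,-0.04,0,0,0,-1],
  [0,0,-0.08,0,0,0,-1],
  [0,0,-0.12,0,0,0,-1],
  [0,0,-0.12,0,0,0,-1],
  [0,0,-0.12,0,0,0,-1],
])

```text
time: 20.6
tool_pos: [0.4337, 0.2032, 0.2224]
tool_rot: [-0.001, 1.0, -0.0, 0.002]
contact_force: [1.2, -0.2, 0.1]
gripper_width: 1.0
```

```bash
python3 - <<'E'
from h import *
im=manip.grab_frame("side")
st=manip.state();print(st['tool_pos'],st['contact_force'])
s=im[150:300,205:355,::-1]
cv2.imwrite("pics/s10.png",cv2.resize(s,None,fx=4,fy=4,interpolation=2))
E
```

```text
[0.4328 0.2029 0.2205] [-0.3053  0.2313  0.022 ]
```

View pics/s10.png

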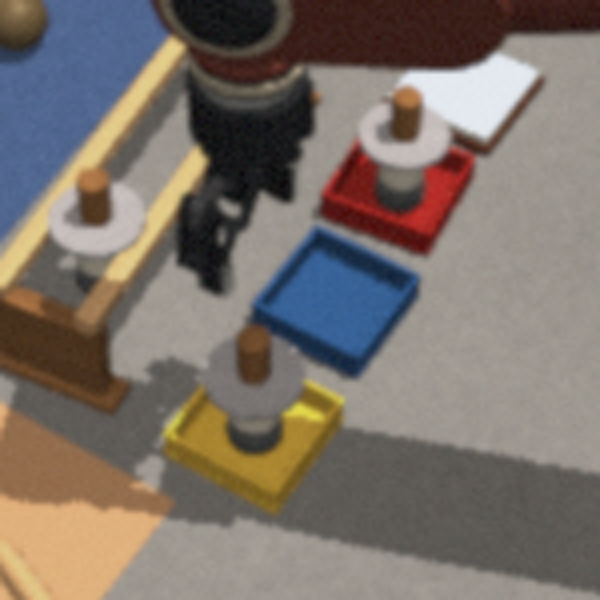

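Both placed stamps stand upright, yellow at about (255,400) and red at about (402,150) in the crop. The third stamp is next.

Request:
step_arm([
  [0.02,0.007,0,0,0,0,-1],
  [0.05,0.016,0,0,0,0,-1],
  [0.09,0.03,0,0,0,0,-1],
  [0.13,0.042,0,0,0,0,-1],
  [0.166,0.054,0,0,0,0,-1],
  [0.166,0.054,0.01,0,0,0,-1],
  [0.166,0.054,0.04,0,0,0,-1],
  [0.166,0.054,0.07,0,0,0,-1],
  [0.166,0.054,0.09,0,0,0,-1],
  [0.166,0.054,0.09,0,0,0,-1],
  [0.166,0.054,0.09,0,0,0,-1],
])

```text
time: 21.75
tool_pos: [0.5976, 0.1491, 0.1291]
tool_rot: [0.0, 1.0, 0.0, -0.001]
contact_force: [0.5, 0.1, -0.0]
gripper_width: 0.998
```

Request:
step_arm([
  [0,0,0,0,0,0,1],
  [0,0,0,0,0,0,1],
  [0,0,0,0,0,0,1],
  [0,0,0,0,0,0,1],
  [0,0,0,0,0,0,1],
  [0,0,0,0,0,0,1],
  [0,0,0,0,0,0,1],
  [0,0,0,0,0,0,1],
])

```text
time: 22.55
tool_pos: [0.5994, 0.1489, 0.1313]
tool_rot: [-0.0, 1.0, -0.0, 0.001]
contact_force: [-1.4, -0.3, 6.2]
gripper_width: 0.28
```

```bash
python3 - <<'E'
from h import *
im=manip.grab_frame("side")
st=manip.state();print(st['tool_pos'],st['contact_force'],st['gripper_width'])
s=im[110:260,185:335,::-1]
cv2.imwrite("pics/s11.png",cv2.resize(s,None,fx=4,fy=4,interpolation=2))
E
```

```text
[0.5995 0.1489 0.1313] [-1.0164 -0.1282  6.0497] 0.2901421441305436
```

View pics/s11.png

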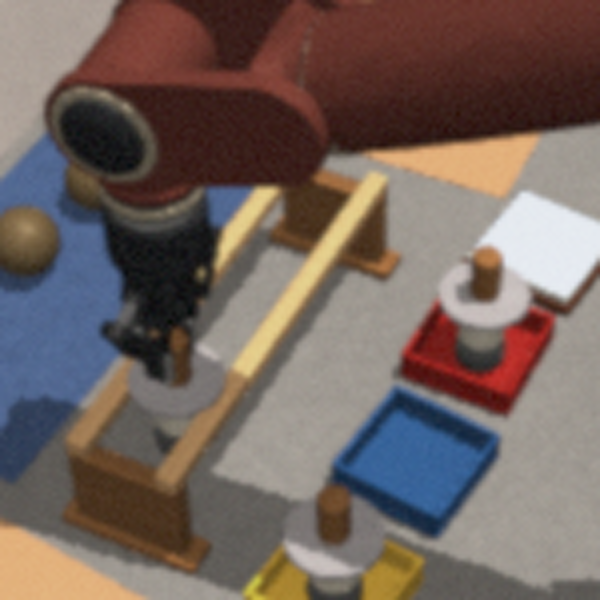

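The third stamp is gripped, handle at about (180,360) in the crop. I'll lift it high and carry it to the tile.

Request:
step_arm([
  [0,0,-0.01,0,0,0,1],
  [0,0,-0.03,0,0,0,1],
  [0,0,-0.06,0,0,0,1],
  [0,0,-0.1,0,0,0,1],
  [0,0,-0.14,0,0,0,1],
  [0,0,-0.15,0,0,0,1],
  [-0.01,0.022,-0.15,0,0,0,1],
  [-0.025,0.055,-0.15,0,0,0,1],
  [-0.04,0.088,-0.15,0,0,0,1],
  [-0.056,0.125,-0.15,0,0,0,1],
  [-0.073,0.162,-0.15,0,0,0,1],
  [-0.09,0.2,-0.15,0,0,0,1],
  [-0.107,0.237,-0.15,0,0,0,1],
  [-0.124,0.275,-0.15,0,0,0,1],
  [-0.14,0.31,-0.15,0,0,0,1],
  [-0.155,0.343,-0.15,0,0,0,1],
  [-0.16,0.354,-0.13,0,0,0,1],
  [-0.16,0.354,-0.1,0,0,0,1],
  [-0.16,0.354,-0.06,0,0,0,1],
])

```text
time: 24.5
tool_pos: [0.4389, -0.2059, 0.1897]
tool_rot: [0.001, 1.0, -0.001, 0.001]
contact_force: [-0.4, -0.8, -1.5]
gripper_width: 0.286
```

Request:
step_arm([
  [0,0,0.03,0,0,0,1],
  [0,0,0.05,0,0,0,1],
  [0,0,0.06,0,0,0,1],
  [0,0,0.06,0,0,0,1],
  [0,0,0.06,0,0,0,1],
])

```text
time: 25.0
tool_pos: [0.4392, -0.2052, 0.1309]
tool_rot: [0.0, 1.0, -0.0, 0.0]
contact_force: [0.2, 0.4, -1.2]
gripper_width: 0.28
```

```bash
python3 - <<'E'
from h import *
F=[]
for i in range(4):
    im=manip.grab_frame("side"); st=manip.state();F.append(st['contact_force'])
print(st['tool_pos'],np.mean(F,0))
s=im[90:240,235:385,::-1]
cv2.imwrite("pics/s12.png",cv2.resize(s,None,fx=4,fy=4,interpolation=2))
E
```

```text
[ 0.4397 -0.2056  0.1318] [ 0.2548 -0.2642 -1.3861]
```

View pics/s12.png

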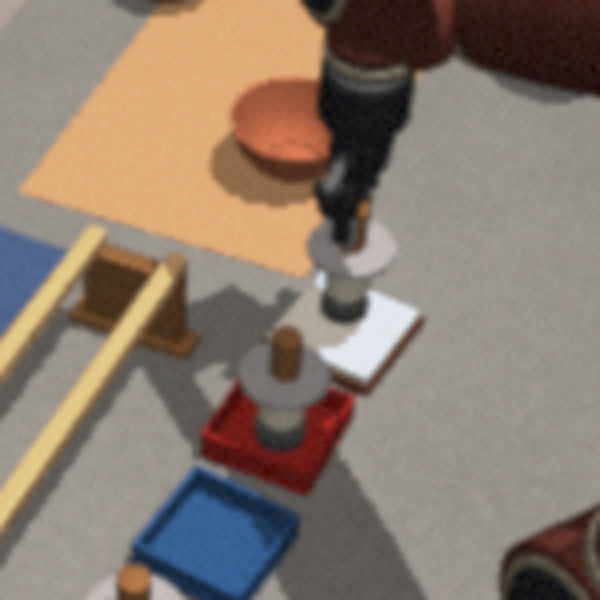

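The third stamp is over the tile, and I'll press it now.

Request:
step_arm([
  [0,0,0.006,0,0,0,1],
  [0,0,0.011,0,0,0,1],
  [0,0,0.015,0,0,0,1],
  [0,0,0.019,0,0,0,1],
  [0,0,0.019,0,0,0,1],
  [0,0,0.019,0,0,0,1],
])

```text
time: 25.8
tool_pos: [0.4389, -0.205, 0.1116]
tool_rot: [-0.0, 1.0, -0.0, -0.0]
contact_force: [-0.7, 0.9, 2.3]
gripper_width: 0.289
```

Request:
step_arm([
  [0,0,0.001,0,0,0,1],
  [0,0,0.003,0,0,0,1],
  [0,0,0.005,0,0,0,1],
  [0,0,0.005,0,0,0,1],
  [0,0,0.005,0,0,0,1],
])

```text
time: 26.3
tool_pos: [0.439, -0.2052, 0.1066]
tool_rot: [0.0, 1.0, -0.0, 0.0]
contact_force: [-1.7, 0.5, 4.0]
gripper_width: 0.287
```

```bash
python3 - <<'E'
from h import *
F=[];P=[]
for i in range(8):
    im=manip.grab_frame("side"); st=manip.state();F.append(st['contact_force']);P.append(st['tool_pos'])
print(np.mean(P,0),np.mean(F,0),np.std(F,0))
E
```

```text
[ 0.439  -0.2052  0.1065] [-0.7047  0.4609  3.7206] [0.3198 0.25   0.6265]
```

About 5.2 N of spring force at 9.8 mm makes this the soft one. It goes to blue, passing over the red tray.

Request:
step_arm([
  [0,0,-0.01,0,0,0,1],
  [0,0,-0.04,0,0,0,1],
  [0,0,-0.08,0,0,0,1],
  [0,0,-0.12,0,0,0,1],
  [0,0,-0.15,0,0,0,1],
  [0,-0.02,-0.155,0,0,0,1],
  [-0.001,-0.05,-0.155,0,0,0,1],
  [-0.002,-0.09,-0.155,0,0,0,1],
  [-0.003,-0.13,-0.155,0,0,0,1],
  [-0.004,-0.17,-0.155,0,0,0,1],
  [-0.005,-0.21,-0.155,0,0,0,1],
  [-0.006,-0.245,-0.155,0,0,0,1],
  [-0.007,-0.271,-0.155,0,0,0,1],
  [-0.007,-0.271,-0.14,0,0,0,1],
  [-0.007,-0.271,-0.1,0,0,0,1],
  [-0.007,-0.271,-0.06,0,0,0,1],
  [-0.007,-0.271,-0.03,0,0,0,1],
  [-0.007,-0.271,-0.005,0,0,0,1],
  [-0.007,-0.271,-0.005,0,0,0,1],
  [-0.007,-0.271,-0.005,0,0,0,1],
])

```text
time: 28.7
tool_pos: [0.4313, 0.0654, 0.1108]
tool_rot: [0.0, 1.0, -0.0, -0.001]
contact_force: [0.8, -0.5, -1.1]
gripper_width: 0.287
```

```bash
python3 - <<'E'
from h import *
im=manip.grab_frame("side")
st=manip.state();print(st['tool_pos'],st['contact_force'])
s=im[130:280,205:355,::-1]
cv2.imwrite("pics/s13.png",cv2.resize(s,None,fx=4,fy=4,interpolation=2))
E
```

```text
[0.4324 0.0655 0.1122] [ 0.2547  0.1422 -2.4375]
```

View pics/s13.png

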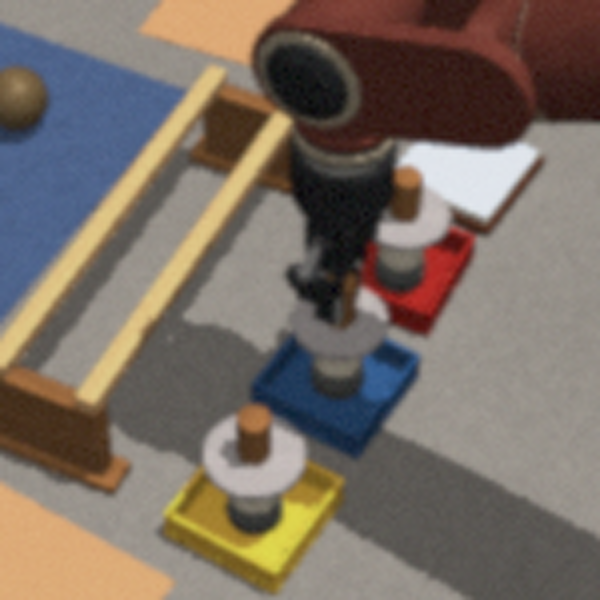

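The foot is centred in the blue tray, at about (338,378) in the crop. I'll lower it.

Request:
step_arm([
  [0,0,0.004,0,0,0,1],
  [0,0,0.008,0,0,0,1],
  [0,0,0.01,0,0,0,1],
  [0,0,0.0105,0,0,0,1],
  [0,0,0.0105,0,0,0,1],
])

```text
time: 29.25
tool_pos: [0.4321, 0.0659, 0.1012]
tool_rot: [0.0, 1.0, -0.0, 0.0]
contact_force: [-0.1, -0.7, 0.5]
gripper_width: 0.288
```

Request:
step_arm([
  [0,0,0,0,0,0,0.2],
  [0,0,0,0,0,0,-0.2],
  [0,0,0,0,0,0,-0.6],
  [0,0,0,0,0,0,-1],
  [0,0,0,0,0,0,-1],
  [0,0,-0.01,0,0,0,-1],
  [0,0,-0.04,0,0,0,-1],
  [0,0,-0.08,0,0,0,-1],
  [0,0,-0.12,0,0,0,-1],
  [0,0,-0.16,0,0,0,-1],
  [0.03,0,-0.18,0,0,0,-1],
  [0.07,0,-0.18,0,0,0,-1],
  [0.11,0,-0.18,0,0,0,-1],
  [0.15,0,-0.18,0,0,0,-1],
  [0.2,0,-0.18,0,0,0,-1],
  [0.2,0,-0.18,0,0,0,-1],
  [0.2,0,-0.18,0,0,0,-1],
])

```text
time: 30.95
tool_pos: [0.6323, 0.0658, 0.2797]
tool_rot: [-0.0, 1.0, -0.0, -0.001]
contact_force: [-0.6, -0.6, 0.3]
gripper_width: 1.005
```

```bash
python3 - <<'E'
from h import *
im=manip.grab_frame("side")
st=manip.state();print(st['tool_pos'],st['contact_force'])
cv2.imwrite("pics/s14.png",cv2.resize(im[130:280,205:355,::-1],None,fx=4,fy=4,interpolation=2))
im=manip.grab_frame("top")
cv2.imwrite("pics/t14.png",cv2.resize(im[90:280,80:430,::-1],None,fx=2.2,fy=2.2,interpolation=2))
E
```

```text
[0.6317 0.066  0.281 ] [-0.2863 -0.0693  0.5474]
```

View pics/s14.png

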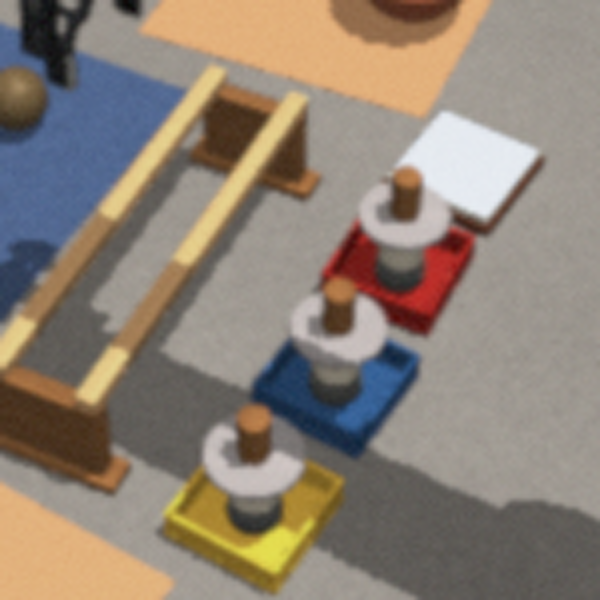

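View pics/t14.png

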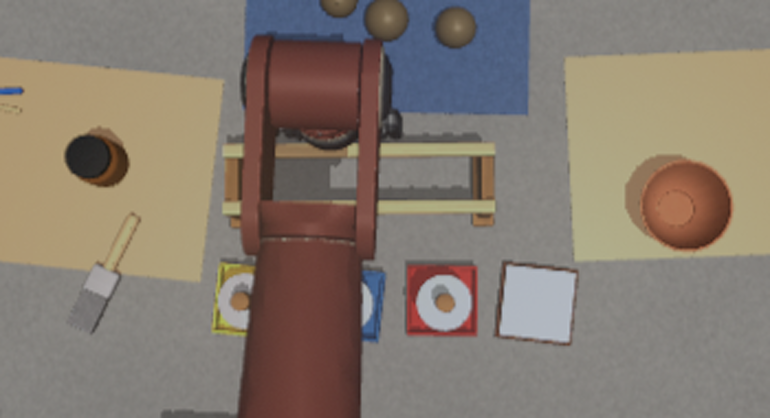

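All three stamps stand upright near their tray middles. The jar, bowl and brush haven't moved, and the gripper is clear.

```bash
python3 - <<'E'
from h import *
print(manip.job_done(), manip.state()['time'])
E
```

```text
the job is handed in; nothing more can be done
the job is handed in; nothing more can be done
```

I pressed all three stamps on the tile one at a time, stood each in its tray before testing the next, and handed the job in. The last clock reading before handing in was about 31 s.

| Stamp in rack | Push-in on tile | Spring force | Spring | Tray |
|---|---|---|---|---|
| Right | about 7.2 mm | about 14.8 N | firm | red |
| Middle | about 9.2 mm | about 9.5 N | medium | yellow |
| Left | about 9.8 mm | about 5.2 N | soft | blue |

The spring forces and push-in depths agree with the three stated springs to within about 0.5 mm.

- **Placement:** The last side view shows all three stamps upright near the middle of their trays. The arm hid the blue tray and part of the yellow one from the last top view, so only the side view fully covers those two.
- **Bystanders:** The bowl, jar and brush look undisturbed. I judged this by eye and did not measure their positions again.
- **Gripper:** It was open and clear, at z = 0.28 m.
- **Disagreements:** The first position estimates from the two cameras differed by 3–5 mm in y for the stamps and up to 14 mm for the trays. The tray gap is probably due to the walls skewing the side-view estimates. For the trays I used mainly the top view, and for the stamps I averaged the two views; the grips and placings came out centred. The foot sink under a stamp's own weight (0.06–0.14 mm) is too small to check from the pictures.

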